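# Close the double-lidded craft box, then lift only its outer lid

### The arm

A 6-joint arm with a two-finger parallel gripper is mounted at the origin on the work surface. World frame = base frame: x ahead of the robot, y to its left, z up, the work surface at z = 0. Lengths are in m, angles in degrees, forces in N, time in s.
With the tool pointing down it reaches from about 0.4 to 0.825 m from the base axis. Payload 7 kg.
Tool frame: the origin (TCP) lies on the centre line of the jaws, within the pads' length; the fingertips stand 14 mm ahead of it and the grasp point (between the pads) lies 5 mm behind it; z points along the fingers, y is the line along which they close (so a half turn about z gives the same grasp; the last joint's range is limited). The gripper opens to 88 mm and grips with 3 to 60 N. Pads are 19 mm wide; open, the fingers measure 130 mm over their backs; the gripper's body (78 mm by 193 mm) begins 47 mm behind the grasp point.
Start: joints at [-49.899, 20.546, 0.682, 0, -70.136, -16.507], TCP at [0.27, -0.619, 0.241] pointing down, gripper open.
Joint ranges: [-176.03, 176.03], [-82.01, 121.73], [-58.28, 71.71], [-173.87, 95.51], [-174.79, -0.11], [-173.66, 173.66]. Speed limits (degrees/s): [136.94, 136.94, 172.46, 180, 180, 180].

### API

Orientations are given as [roll, pitch, yaw] about the fixed x, y, z axes, in that order (R = Rz(yaw) Ry(pitch) Rx(roll)).
In Python, from plant import r gives the robot as it stands.
- The arm moves only by the tool send_rows, never from a script. Its argument "steps" is a list of rows, each an object with "dp": the shift along the tool's x, y, z in mm, a list of three; "roll": the turn about the tool's z in rad; "jaw": the opening in per cent of the stroke, from 0 (shut) to 100 (fully open). In form: [{"dp": [tx, ty, tz], "roll": roll, "jaw": jaw}, ...]. A call has 1 to 5 rows; each row is the pose to reach, as a shift and turn from the pose commanded when the call began, along the tool's axes at that moment; what a row does not reach only later rows make up. A row lasts 1/8 s, in which the tool goes at most 62.5 mm and 10.7 degrees, less where a joint would pass 70% of its speed; a pose out of reach is approached as far as the arm can. A call with a gripper value outside its range is refused whole. The fingers move at their own pace and stop on an object; "newtons" is the grip in N (left out, the last holds). Time passes only in rows, so rows that repeat a pose let the fingers close. It gives the time, the measured TCP pose, the force, the opening and the grip force at its end, in the units of the state.
- r.get_state(): the state, without advancing time (a new reading comes with each control period).
- r.capture(name): name is "scene" or "side" or "wrist"; returns a dict with "image" (480x640x3 uint8, blue, green, red), "K" (3x3 intrinsics, pixels), "rvec" (rotation vector, rad) and "tvec" (3), from world to camera coordinates, as OpenCV has them. Camera axes: x right, y down, z forward; pixel columns grow to the right and rows downward; lengths in m; the calibration is good to about 2 mm. A picture is of the moment at which its call begins. There is no depth.
- r.close_job(): hands the job in; it is judged then, once.
The state is a dict: "time_s": time; "joints": joint angles; "qd": joint speeds; "joint_torque": joint torques, N m; "tcp_pos": TCP position; "eef_rot": TCP orientation; "contact_force": force on the tool from outside, world axes, zero at the start; "moment": the same for the moment, N m; "gripper_width": finger opening in m; "gripper_force": force on a finger pad.
Only numpy, scipy, OpenCV 4.12 (cv2) and the standard library are available. Lean on these libraries where they do the work, as an engineer would, in place of code of your own. Each camera call takes 0.05 s, during which the arm holds its last target. There are 200 camera calls.

### The job

Check the double-lidded craft box on the sale table: take its outer lid by the bar handle and lower it gently, without letting it fall, so that it takes the inner lid down with it and both lids are shut. Then lift the outer lid alone to about 45 degrees, leaving the inner lid lying shut and undisturbed, and finish while still holding the outer lid up there by its bar. Leave the mug, the jar and the basket where they stand.

Things in the scene. Friction and masses are not known exactly. Their poses are not given: they have to be found in the camera images.
- box: White open plastic craft box, 140 mm deep (its x), 200 mm wide (its y), 90 mm high, fixed to the table. Origin: centre of its underside, z up; its front looks along its own -x, roughly to the robot; yaw varies. Two lids hang on its rear top edge: a flat inner lid, and over it a larger cap-shaped outer lid.
- hinge_mid (a point): Middle of the hinge line of both lids, on the box's rear top edge: 70 mm along +x and 90 mm up from the box's origin. Axes as the box; the hinge runs along its y. On the way down the outer lid's underside meets two bumpers on the inner lid when both angles are nearly equal (within 0.02 rad), and pushes the inner lid along.
- outer_lid (a joint): Outer lid's angle, rad: 0 shut (level), grows as its front rises, stop at 1.8; starts at 1.2 to 1.55. Grey cap 212 mm wide, about 0.28 kg, top 22 mm above the hinge, skirt 24 mm deep, its front face 146 mm from the hinge line. Hinge friction 0.07 N m: near upright it stays, below about 1 rad it falls unless held (about 1 N at the bar).
- outer_bar (a point): Centre of the outer lid's handle: round bar, 10 mm thick, 120 mm long, parallel to the hinge, 27 mm clear of the skirt. In the lid's frame (origin at hinge_mid, box axes when shut, turning with the lid) at x -178, z +10 mm. Can be pinched from straight above at every lid angle, fingers closing along the box's x; it turns between the pads.
- inner_lid (a joint): Inner lid's angle, rad: 0 shut (level on the rim), grows as its front rises, stop at 1.8; starts at 0.75 to 1.0. White panel 134 x 190 x 5 mm, 0.12 kg, with a low wire loop and two bumpers 11.5 mm high on top, hidden when the outer lid is shut. Stiff hinge (0.13 N m): it stays where it is left and must be pushed down.
- inner_front (a point): Middle of the inner lid's front edge, 137 mm from the hinge. Axes turn with the inner lid.
- mug: Bystander: white mug, 76 mm across, 90 mm high, loose, at the box's left (+y) side. Origin: centre of its underside.
- jar: Bystander: closed glass jar, 70 mm across, 100 mm high, loose, at the box's right (-y) side. Origin: centre of its underside.
- basket: Bystander: small slatted metal basket, 120 by 90 by 60 mm, loose, behind the box. Origin: centre of its underside.

How it is judged (in metres and radians):
On the way, in this order (a step that is already met when the one before it is completed fails the run):
1. both lids are shut together (value of joint each of outer_lid, inner_lid below 0.05 rad), for 0.2 s.
2. the outer lid is raised alone while the inner lid stays shut (value of joint outer_lid above 0.2 rad and value of joint inner_lid below 0.05 rad), for 0.1 s.
At the end, for the whole second after the job is handed in: The outer lid is held still by the fingers (more than 0.5 N) between 0.52 and 1.05 rad (30 to 60 degrees); the inner lid lies shut (below 0.05 rad) and nothing presses on it (under 0.5 N); mug, jar and basket stand within 30 mm of where they were (value of joint outer_lid between 0.52 and 1.05 rad and value of joint inner_lid below 0.05 rad and velocity of joint outer_lid between -0.15 and 0.15 rad/s and contact force between the fingers and outer_lid above 0.5 N and contact force between inner_lid and anything else below 0.5 N and distance of each of mug, jar, basket from where it was at the start of the episode below 0.03 m); the arm keeps its last pose, push and grip.
It fails at once if the outer lid is dropped or slammed (closing faster than 2.5 rad/s) (velocity of joint outer_lid below -2.5 rad/s).
It fails at once if the inner lid is pulled or knocked upwards (opening faster than 0.6 rad/s) (velocity of joint inner_lid above 0.6 rad/s).
It fails at once if a bystander is knocked away (distance of any of mug, jar, basket from where it was at the start of the episode above 0.03 m).
It also fails if it takes over 48 s, if anything falls off the work surface, if the arm or the gripper's body presses on something with over 40 N, if the wrist force passes 120 N, or if a joint passes its speed limit or range.

## Working session

There is one attempt and no reset: what is moved stays moved. The work goes in short steps, Python scripts to look and compute and a tool call to move; the robot and the scene stay as the last step left them, time stands still between calls to the robot, and variables do not carry over. Pictures are saved under pics/ and viewed, at most 10 in all, crops included, and the job is handed in when it is done.

Besides the shell and the picture viewer there is one more tool, called after ">>>" as a command line: name --argument value ..., lists and objects as JSON in quotes. send_rows: Moves the arm, as the interface text tells. Its arguments: {"type":"object","properties":{"steps":{"type":"array","items":{"type":"object","properties":{"dp":{"type":"array","items":{"type":"number"}},"roll":{"type":"number"},"jaw":{"type":"number"}}}},"newtons":{"type":"number"}},"required":["steps"]}

```bash
ls; mkdir -p pics; cat > look.py <<'E'
import cv2,sys,numpy as np,pickle
from plant import r
out={}
for n in sys.argv[2:]:
    c=r.capture(n); cv2.imwrite(f"pics/{n}_{sys.argv[1]}.png",c["image"]); pickle.dump(c,open(f"pics/{n}_{sys.argv[1]}.pkl","wb"))
    R=cv2.Rodrigues(np.array(c["rvec"],float))[0]; print(n,"cam at",(-R.T@np.array(c["tvec"]).ravel()).round(3),"fwd",R[2].round(2))
E
python3 look.py 0 scene side wrist; python3 -c "
from plant import r
print(r.get_state())"
```

```text
pics
scene cam at [0.85  0.51  0.848] fwd [-0.25 -0.51 -0.82]
side cam at [ 0.214 -0.299  0.546] fwd [ 0.59  0.45 -0.67]
wrist cam at [ 0.207 -0.646  0.385] fwd [ 0.23  0.1  -0.97]
{'time_s': 0.15, 'joints': array([-4.98965847e+01,  2.05820095e+01,  6.45723794e-01, -1.24549166e-02,
       -7.01359003e+01, -1.65052313e+01]), 'qd': array([-0.02709851, -0.07009934,  0.05216739,  0.00345893,  0.01862636,
        0.02026656]), 'joint_torque': array([ 1.40007185e-03, -5.83277249e+01,  2.93292743e+01,  7.00119272e+00,
        8.83120723e-03, -1.02359538e-04]), 'tcp_pos': array([ 0.27002408, -0.61825742,  0.23984396]), 'eef_rot': array([ 1.79927462e+02, -9.28229421e-03, -1.56406050e+02]), 'contact_force': array([-0.41135564, -0.38383504, -0.01809415]), 'moment': array([-0.00906079,  0.01062512,  0.03250536]), 'gripper_force': 0.0, 'gripper_width': 0.08771088163776161}
```

View pics/scene_0.png

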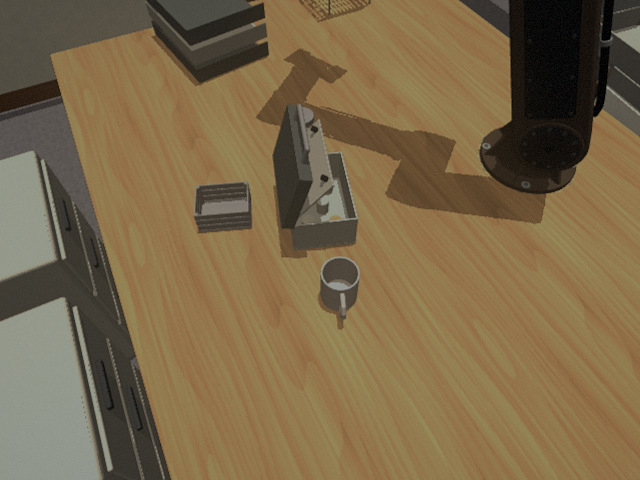

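View pics/side_0.png

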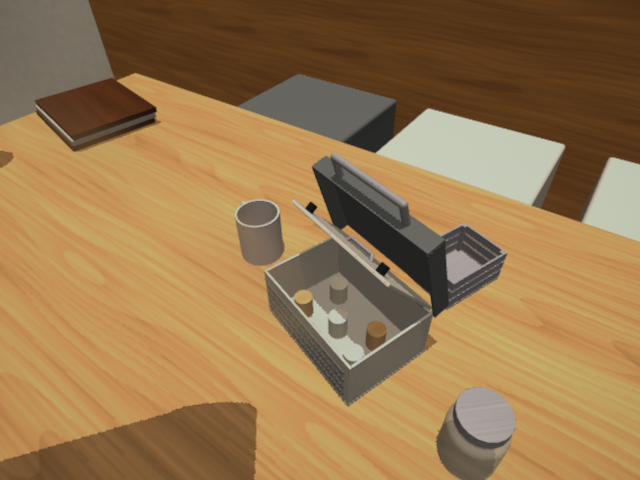

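The scene view shows the box near (320,200), mug at (340,283) and basket at (222,205). In the side view the rim corners are near (267,272), (348,368) and (431,312), and the bar runs from (335,158) to (405,218).

```bash
python3 -c "
import cv2
a=cv2.imread('pics/side_0.png')[145:405,255:455]; a=cv2.convertScaleAbs(a,alpha=1.3)
b=cv2.imread('pics/scene_0.png')[95:255,262:372]
a=cv2.resize(a,None,fx=2.3,fy=2.3,interpolation=cv2.INTER_CUBIC); b=cv2.resize(cv2.convertScaleAbs(b,alpha=1.4),None,fx=3,fy=3,interpolation=cv2.INTER_CUBIC)
import numpy as np
o=np.zeros((600,800,3),np.uint8);o[:a.shape[0],:a.shape[1]]=a;o[:b.shape[0],465:465+b.shape[1]]=b
cv2.imwrite('pics/crop0.png',o)"
cat > geo.py <<'E'
import cv2,numpy as np,pickle
def ray(c,p):
    R=cv2.Rodrigues(np.array(c["rvec"],float))[0];t=np.array(c["tvec"],float).ravel()
    d=R.T@np.append(cv2.undistortPoints(np.array([[p]],float),np.array(c["K"]),None).ravel(),1); return -R.T@t,d/np.linalg.norm(d)
def plane(c,p,n,k):
    o,d=ray(c,p); return o+d*(k-n@o)/(n@d)
def load(n): return pickle.load(open(f"pics/{n}.pkl","rb"))
E
```

```text
(no output)
```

View pics/crop0.png

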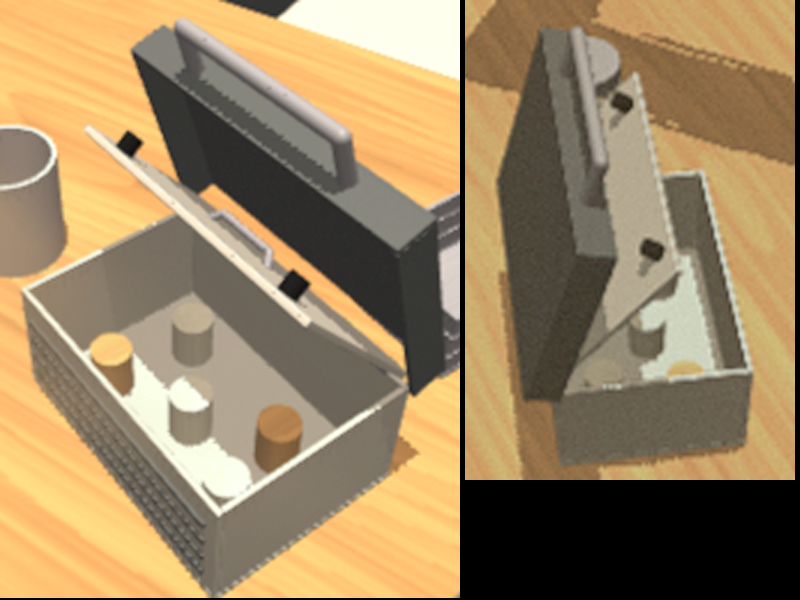

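In the crop, the side-view rim corners are (25,291), (217,514) and (405,383), with bar ends at (183,27) and (344,135). In the scene crop, the rim front corners are (748,374) and (702,173), with bar ends at (577,32) and (599,166).

```bash
cat > m.py <<'E'
from geo import *
S=load("side_0");C=load("scene_0")
s=lambda u,v:(255+u/2.3-.3,145+v/2.3-.3); c=lambda u,v:(262+(u-465)/3-.3,95+v/3-.3)
Z=np.array([0,0,1.])
fl,fr,br=[plane(S,s(*p),Z,.09) for p in[(25,291),(217,514),(405,383)]]
fl2,fr2=[plane(C,c(*p),Z,.09) for p in[(748,374),(702,173)]]
for n,p in zip("fl fr br fl2 fr2".split(),[fl,fr,br,fl2,fr2]):print(n,p.round(4))
print("width",np.linalg.norm(fl-fr),np.linalg.norm(fl2-fr2),"depth",np.linalg.norm(br-fr))
a=lambda y:np.degrees(np.arctan2(-y[0],y[1]))
x=br-fr
print("yaw",a(fl-fr),a(fl2-fr2),np.degrees(np.arctan2(x[1],x[0])))
def tri(p,q):
    o,d=ray(S,s(*p));o2,e=ray(C,c(*q)); A=np.array([d,-e]).T;k=np.linalg.lstsq(A,o2-o,rcond=None)[0]
    a,b=o+d*k[0],o2+e*k[1];return (a+b)/2,np.linalg.norm(a-b)
L,R=tri((183,27),(577,32)),tri((344,135),(599,166)); 
# scene/side ends: side-left end is the +y end
L,R=tri((183,27),(599,166)),tri((344,135),(577,32))
print("bar",L,R,np.linalg.norm(L[0]-R[0]),a(L[0]-R[0]))
yaw=np.radians(a((fl-fr)+(fl2-fr2)))
X=np.array([np.cos(yaw),np.sin(yaw),0]);Y=np.array([-X[1],X[0],0])
mid=(fl+fr+fl2+fr2)/4; h=mid+.14*X
print("yaw",np.degrees(yaw),"hinge",h)
b=(L[0]+R[0])/2-h; print("bar in box",b@X,b@Y,b[2],"r",np.hypot(b@X,b[2]),"ang",np.pi-np.arctan2(b[2],b@X)+np.arctan2(10,178))
# one-view bar middle on box mid-plane
p=plane(S,((s(183,27)[0]+s(344,135)[0])/2,(s(183,27)[1]+s(344,135)[1])/2),Y,Y@h)-h
print("oneview",p@X,p[2],np.hypot(p@X,p[2]))
from plant import r
st=r.get_state();print(st["tcp_pos"],st["eef_rot"])
E
python3 m.py
```

```text
fl [0.5187 0.0249 0.09  ]
fr [ 0.4556 -0.1594  0.09  ]
br [ 0.588  -0.2015  0.09  ]
fl2 [0.5229 0.0304 0.09  ]
fr2 [ 0.4582 -0.1561  0.09  ]
width 0.19484262436513286 0.19737474618605083 depth 0.13889495398415244
yaw -18.887155388407624 -19.135335230562724 -17.62347653256765
bar (array([ 0.59983073, -0.03860856,  0.26222052]), np.float64(0.0008776040386881606)) (array([ 0.55986328, -0.15436223,  0.26439127]), np.float64(0.0020060461597735347)) 0.12247865416658303 -19.048780053512854
yaw -19.01204642466203 hinge [ 0.62124574 -0.11067515  0.09      ]
bar in box -0.04376299240249118 -7.063092812232172e-05 0.17330589090138382 r 0.1787459966688565 ang 1.3795692370161439
oneview -0.038439913160545784 0.1689469100788084 0.17326478392612643
[ 0.27002408 -0.61825742  0.23984396] [ 1.79927462e+02 -9.28229421e-03 -1.56406050e+02]
```

>>> send_rows --steps '[{"dp": [-48,34,-18],"roll": 0,"jaw": 50},{"dp": [-96,68,-36],"roll": 0,"jaw": 50},{"dp": [-144,102,-54],"roll": 0,"jaw": 50},{"dp": [-192,136,-72],"roll": 0,"jaw": 50},{"dp": [-240,170,-90],"roll": 0,"jaw": 50}]' --newtons 15

```text
time_s: 0.78
tcp_pos: [0.4226, -0.3649, 0.3311]
eef_rot: [180.0, 0.0, -156.4]
contact_force: [1.0, -0.1, 0.4]
gripper_width: 0.0454
gripper_force: 0.0
```

>>> send_rows --steps '[{"dp": [-49,36,0],"roll": -0.165,"jaw": 50},{"dp": [-98,72,0],"roll": -0.33,"jaw": 50},{"dp": [-147,108,0],"roll": -0.495,"jaw": 50},{"dp": [-196,144,0],"roll": -0.66,"jaw": 50},{"dp": [-245,180,0],"roll": -0.827,"jaw": 50}]'

```text
time_s: 1.4
tcp_pos: [0.5751, -0.1017, 0.3306]
eef_rot: [-180.0, 0.0, -108.7]
contact_force: [0.9, -0.2, -0.2]
gripper_width: 0.0438
gripper_force: 0.0
```

>>> send_rows --steps '[{"dp": [-6,-3,15],"roll": 0.005,"jaw": 50},{"dp": [-6,-3,35],"roll": 0.005,"jaw": 50},{"dp": [-6,-3,55],"roll": 0.005,"jaw": 50},{"dp": [-6,-3,72],"roll": 0.005,"jaw": 50},{"dp": [-6,-3,72],"roll": 0.005,"jaw": 50}]'

```text
time_s: 2.02
tcp_pos: [0.5783, -0.0994, 0.257]
eef_rot: [179.8, -0.1, -109.4]
contact_force: [-0.3, -0.5, 1.1]
gripper_width: 0.044
gripper_force: 0.0
```

```bash
python3 look.py 1 side scene; python3 -c "
import cv2,numpy as np
a=cv2.imread('pics/side_1.png')[90:290,270:470]
b=cv2.imread('pics/scene_1.png')[60:260,230:430]
cv2.imwrite('pics/crop1.png',cv2.resize(cv2.convertScaleAbs(np.hstack([a,b]),alpha=1.4),(800,400),interpolation=cv2.INTER_CUBIC))
from plant import r
s=r.get_state();print(s['tcp_pos'],s['eef_rot'])"
```

```text
side cam at [ 0.214 -0.299  0.546] fwd [ 0.59  0.45 -0.67]
scene cam at [0.85  0.51  0.848] fwd [-0.25 -0.51 -0.82]
[ 0.57946674 -0.09937679  0.25903523] [-1.79973897e+02 -7.70662510e-03 -1.09335401e+02]
```

View pics/crop1.png

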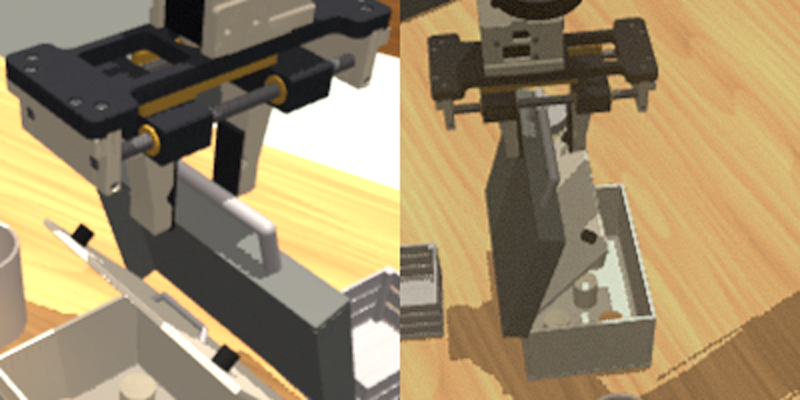

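The fingers straddle the bar: front finger at (152,200) and rear pad at (230,160), with the bar at (220,210) in the crop's left half. I'll close them now.

>>> send_rows --steps '[{"dp": [0,0,0],"roll": 0,"jaw": 30},{"dp": [0,0,0],"roll": 0,"jaw": 10},{"dp": [0,0,0],"roll": 0,"jaw": 5},{"dp": [0,0,0],"roll": 0,"jaw": 5},{"dp": [0,0,0],"roll": 0,"jaw": 5}]'

```text
time_s: 2.75
tcp_pos: [0.5793, -0.099, 0.2587]
eef_rot: [-180.0, -0.0, -109.3]
contact_force: [-0.3, 1.4, 1.7]
gripper_width: 0.0097
gripper_force: 15.0
```

```bash
python3 -c "
import numpy as np
f=np.linspace(1.326,.051,31);y=178.5*(np.cos(f)-np.cos(f[0]));z=178.5*(np.sin(f[0])-np.sin(f))
for i in range(0,30,5):print([(round(y[j]-y[i],1),round(z[j]-z[i],1)) for j in range(i+1,i+6)],f[i+5].round(3))"
```

```text
[(np.float64(7.3), np.float64(2.0)), (np.float64(14.5), np.float64(4.3)), (np.float64(21.7), np.float64(6.9)), (np.float64(28.7), np.float64(9.8)), (np.float64(35.6), np.float64(13.0))] 1.114
[(np.float64(6.7), np.float64(3.5)), (np.float64(13.3), np.float64(7.3)), (np.float64(19.7), np.float64(11.3)), (np.float64(26.0), np.float64(15.6)), (np.float64(32.0), np.float64(20.2))] 0.901
[(np.float64(5.8), np.float64(4.8)), (np.float64(11.5), np.float64(9.9)), (np.float64(16.9), np.float64(15.2)), (np.float64(22.1), np.float64(20.8)), (np.float64(27.0), np.float64(26.5))] 0.688
[(np.float64(4.7), np.float64(6.0)), (np.float64(9.1), np.float64(12.1)), (np.float64(13.3), np.float64(18.4)), (np.float64(17.2), np.float64(25.0)), (np.float64(20.8), np.float64(31.6))] 0.476
[(np.float64(3.3), np.float64(6.8)), (np.float64(6.4), np.float64(13.8)), (np.float64(9.1), np.float64(20.8)), (np.float64(11.6), np.float64(28.0)), (np.float64(13.7), np.float64(35.3))] 0.264
[(np.float64(1.8), np.float64(7.4)), (np.float64(3.3), np.float64(14.8)), (np.float64(4.5), np.float64(22.3)), (np.float64(5.4), np.float64(29.8)), (np.float64(5.9), np.float64(37.4))] 0.051
```

>>> send_rows --steps '[{"dp": [0,7.3,2],"roll": 0,"jaw": 5},{"dp": [0,14.5,4.3],"roll": 0,"jaw": 5},{"dp": [0,21.7,6.9],"roll": 0,"jaw": 5},{"dp": [0,28.7,9.8],"roll": 0,"jaw": 5},{"dp": [0,35.6,13],"roll": 0,"jaw": 5}]'

```text
time_s: 3.38
tcp_pos: [0.545, -0.0872, 0.2452]
eef_rot: [180.0, -0.0, -109.3]
contact_force: [-2.2, -2.5, 0.4]
gripper_width: 0.0095
gripper_force: 15.0
```

>>> send_rows --steps '[{"dp": [0,6.7,3.5],"roll": 0,"jaw": 5},{"dp": [0,13.3,7.3],"roll": 0,"jaw": 5},{"dp": [0,19.7,11.3],"roll": 0,"jaw": 5},{"dp": [0,26,15.6],"roll": 0,"jaw": 5},{"dp": [0,32,20.2],"roll": 0,"jaw": 5}]'

```text
time_s: 4.0
tcp_pos: [0.5149, -0.0767, 0.225]
eef_rot: [180.0, -0.0, -109.3]
contact_force: [-1.9, -4.2, 1.0]
gripper_width: 0.009
gripper_force: 15.0
```

>>> send_rows --steps '[{"dp": [0,5.8,4.8],"roll": 0,"jaw": 5},{"dp": [0,11.5,9.9],"roll": 0,"jaw": 5},{"dp": [0,16.9,15.2],"roll": 0,"jaw": 5},{"dp": [0,22.1,20.8],"roll": 0,"jaw": 5},{"dp": [0,27,26.5],"roll": 0,"jaw": 5}]'

```text
time_s: 4.62
tcp_pos: [0.4893, -0.0677, 0.1984]
eef_rot: [180.0, -0.0, -109.3]
contact_force: [-2.8, -4.7, 0.2]
gripper_width: 0.0093
gripper_force: 15.0
```

>>> send_rows --steps '[{"dp": [0,4.7,6],"roll": 0,"jaw": 5},{"dp": [0,9.1,12.1],"roll": 0,"jaw": 5},{"dp": [0,13.3,18.4],"roll": 0,"jaw": 5},{"dp": [0,17.2,25],"roll": 0,"jaw": 5},{"dp": [0,20.8,31.6],"roll": 0,"jaw": 5}]'

```text
time_s: 5.25
tcp_pos: [0.4694, -0.0609, 0.1666]
eef_rot: [179.9, -0.0, -109.3]
contact_force: [-1.9, -3.8, 1.2]
gripper_width: 0.0095
gripper_force: 15.0
```

>>> send_rows --steps '[{"dp": [0,3.3,6.8],"roll": 0,"jaw": 5},{"dp": [0,6.4,13.8],"roll": 0,"jaw": 5},{"dp": [0,9.1,20.8],"roll": 0,"jaw": 5},{"dp": [0,11.6,28],"roll": 0,"jaw": 5},{"dp": [0,13.7,35.3],"roll": 0,"jaw": 5}]'

```text
time_s: 5.88
tcp_pos: [0.456, -0.0563, 0.1311]
eef_rot: [179.9, -0.0, -109.3]
contact_force: [-3.7, -3.4, 0.9]
gripper_width: 0.0094
gripper_force: 15.0
```

```bash
python3 look.py 2 side scene; python3 -c "
import cv2,numpy as np
a=cv2.imread('pics/side_2.png')[190:410,225:445]
b=cv2.imread('pics/scene_2.png')[80:300,230:450]
cv2.imwrite('pics/crop2.png',cv2.resize(cv2.convertScaleAbs(np.hstack([a,b]),alpha=1.4),(800,400),interpolation=cv2.INTER_CUBIC))"
```

```text
side cam at [ 0.214 -0.299  0.546] fwd [ 0.59  0.45 -0.67]
scene cam at [0.85  0.51  0.848] fwd [-0.25 -0.51 -0.82]
```

View pics/crop2.png

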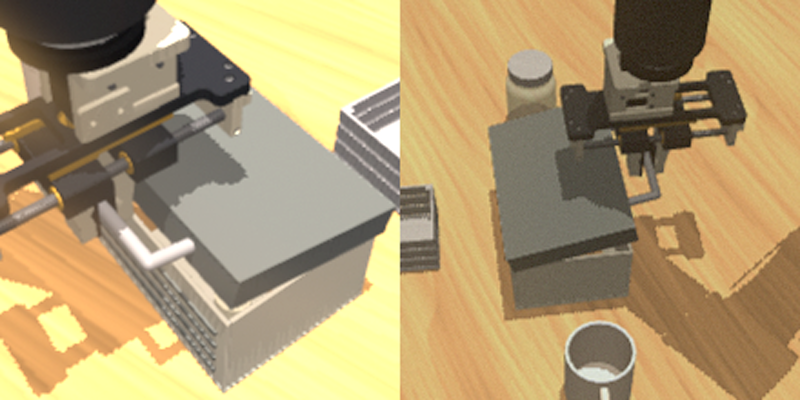

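The bar is still pinched at (115,215) in the left half. The lid is nearly closed, and the mug and jar haven't moved.

>>> send_rows --steps '[{"dp": [0,1.8,7.4],"roll": 0,"jaw": 5},{"dp": [0,3.3,14.8],"roll": 0,"jaw": 5},{"dp": [0,4.5,22.3],"roll": 0,"jaw": 5},{"dp": [0,5.4,28],"roll": 0,"jaw": 5},{"dp": [0,5.7,33],"roll": 0,"jaw": 5}]'

```text
time_s: 6.6
tcp_pos: [0.4503, -0.0544, 0.0982]
eef_rot: [179.8, -0.1, -109.4]
contact_force: [-7.1, 0.7, 0.4]
gripper_width: 0.0094
gripper_force: 15.0
```

>>> send_rows --steps '[{"dp": [0,0,1.5],"roll": 0,"jaw": 5},{"dp": [0,0,3],"roll": 0,"jaw": 5},{"dp": [0,0,4],"roll": 0,"jaw": 5},{"dp": [0,0,4],"roll": 0,"jaw": 5}]'

```text
time_s: 7.1
tcp_pos: [0.4499, -0.0543, 0.0941]
eef_rot: [179.8, -0.1, -109.4]
contact_force: [-6.2, 0.1, -1.0]
gripper_width: 0.0093
gripper_force: 15.0
```

>>> send_rows --steps '[{"dp": [0,0,1],"roll": 0,"jaw": 5},{"dp": [0,0,2],"roll": 0,"jaw": 5},{"dp": [0,0,2],"roll": 0,"jaw": 5}]'

```text
time_s: 7.48
tcp_pos: [0.4498, -0.0543, 0.0921]
eef_rot: [179.8, -0.1, -109.4]
contact_force: [-7.1, 1.3, -0.9]
gripper_width: 0.0093
gripper_force: 15.0
```

```bash
python3 look.py 3 side scene; python3 -c "
import cv2,numpy as np
a=cv2.imread('pics/side_3.png')[190:410,225:445]
b=cv2.imread('pics/scene_3.png')[80:300,230:450]
cv2.imwrite('pics/crop3.png',cv2.resize(cv2.convertScaleAbs(np.hstack([a,b]),alpha=1.4),(800,400),interpolation=cv2.INTER_CUBIC))"
```

```text
side cam at [ 0.214 -0.299  0.546] fwd [ 0.59  0.45 -0.67]
scene cam at [0.85  0.51  0.848] fwd [-0.25 -0.51 -0.82]
```

View pics/crop3.png

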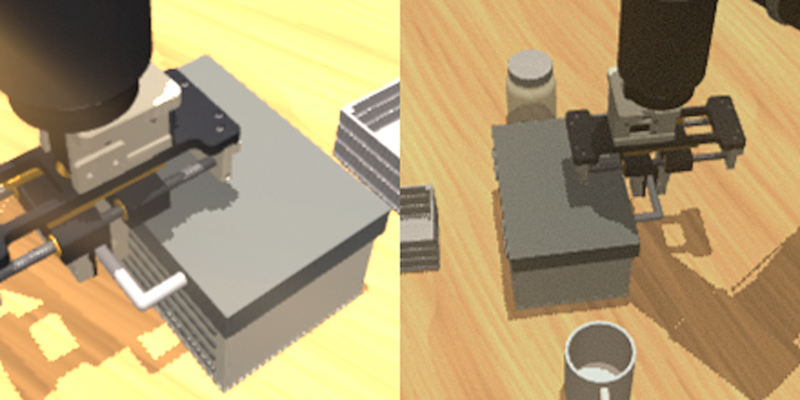

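It looks shut. The lid's front-right top corner is at (222,320) and its rear-right top corner at (390,210) in the left half. I'll check the lid angle from that corner.

```bash
python3 -c "
from geo import *
S=load('side_3');k=220/400
yaw=np.radians(-19);X=np.array([np.cos(yaw),np.sin(yaw),0]);Y=np.array([-X[1],X[0],0]);h=np.array([.6212,-.1107,.09])
s=lambda u,v:(225+u*k-.2,190+v*k-.2)
for p,o in(((222,320),-.106),((222,338),-.106)):
  q=plane(S,s(*p),Y,Y@h+o)-h;print((q@X).round(4),q[2].round(4))
"
```

```text
-0.1493 0.0211
-0.1485 -0.0005
```

>>> send_rows --steps '[{"dp": [0,0,1],"roll": 0,"jaw": 5},{"dp": [0,0,2],"roll": 0,"jaw": 5},{"dp": [0,0,3],"roll": 0,"jaw": 5},{"dp": [0,0,3],"roll": 0,"jaw": 5}]'

```text
time_s: 8.07
tcp_pos: [0.4498, -0.0543, 0.09]
eef_rot: [179.8, -0.1, -109.3]
contact_force: [-12.9, 2.6, 12.6]
gripper_width: 0.0091
gripper_force: 15.0
```

```bash
python3 -c "
import numpy as np
f=np.linspace(.056,.836,21);y=178.3*(np.cos(f)-np.cos(f[0]));z=178.3*(np.sin(f[0])-np.sin(f))
for i in range(0,20,5):print([(float(round(y[j]-y[i],1)),float(round(z[j]-z[i],1))) for j in range(i+1,i+6)],f[i+5].round(3))"
```

```text
[(-0.5, -6.9), (-1.3, -13.8), (-2.4, -20.7), (-3.7, -27.5), (-5.3, -34.3)] 0.251
[(-1.9, -6.7), (-4.0, -13.3), (-6.4, -19.9), (-9.0, -26.3), (-11.9, -32.6)] 0.446
[(-3.1, -6.2), (-6.5, -12.3), (-10.1, -18.3), (-13.9, -24.1), (-18.0, -29.7)] 0.641
[(-4.3, -5.5), (-8.7, -10.8), (-13.4, -16.0), (-18.3, -20.9), (-23.4, -25.7)] 0.836
```

>>> send_rows --steps '[{"dp": [0,0,-2],"roll": 0,"jaw": 5},{"dp": [0,0,-3],"roll": 0,"jaw": 5},{"dp": [0,0,-3],"roll": 0,"jaw": 5}]'

```text
time_s: 8.45
tcp_pos: [0.4498, -0.0543, 0.0921]
eef_rot: [179.8, -0.1, -109.4]
contact_force: [-8.0, 0.4, -1.5]
gripper_width: 0.0095
gripper_force: 15.0
```

>>> send_rows --steps '[{"dp": [0,-0.5,-6.9],"roll": 0,"jaw": 5},{"dp": [0,-1.3,-13.8],"roll": 0,"jaw": 5},{"dp": [0,-2.4,-20.7],"roll": 0,"jaw": 5},{"dp": [0,-3.7,-27.5],"roll": 0,"jaw": 5},{"dp": [0,-5.3,-34.3],"roll": 0,"jaw": 5}]'

```text
time_s: 9.07
tcp_pos: [0.455, -0.056, 0.1266]
eef_rot: [179.8, -0.1, -109.4]
contact_force: [-6.4, 0.5, -1.2]
gripper_width: 0.0097
gripper_force: 15.0
```

>>> send_rows --steps '[{"dp": [0,-1.9,-6.7],"roll": 0,"jaw": 5},{"dp": [0,-4,-13.3],"roll": 0,"jaw": 5},{"dp": [0,-6.4,-19.9],"roll": 0,"jaw": 5},{"dp": [0,-9,-26.3],"roll": 0,"jaw": 5},{"dp": [0,-11.9,-32.6],"roll": 0,"jaw": 5}]'

```text
time_s: 9.7
tcp_pos: [0.4661, -0.0598, 0.1593]
eef_rot: [179.8, -0.0, -109.4]
contact_force: [-8.7, 1.3, 0.7]
gripper_width: 0.0092
gripper_force: 15.0
```

>>> send_rows --steps '[{"dp": [0,-3.1,-6.2],"roll": 0,"jaw": 5},{"dp": [0,-6.5,-12.3],"roll": 0,"jaw": 5},{"dp": [0,-10.1,-18.3],"roll": 0,"jaw": 5},{"dp": [0,-13.9,-24.1],"roll": 0,"jaw": 5},{"dp": [0,-18,-29.7],"roll": 0,"jaw": 5}]'

```text
time_s: 10.32
tcp_pos: [0.4828, -0.0655, 0.1892]
eef_rot: [179.7, -0.0, -109.3]
contact_force: [-12.3, 3.2, 6.8]
gripper_width: 0.0097
gripper_force: 15.0
```

>>> send_rows --steps '[{"dp": [0,-4.3,-5.5],"roll": 0,"jaw": 5},{"dp": [0,-8.7,-10.8],"roll": 0,"jaw": 5},{"dp": [0,-13.4,-16],"roll": 0,"jaw": 5},{"dp": [0,-18.3,-20.9],"roll": 0,"jaw": 5},{"dp": [0,-23.4,-25.7],"roll": 0,"jaw": 5}]'

```text
time_s: 10.95
tcp_pos: [0.5055, -0.0731, 0.216]
eef_rot: [179.8, 0.0, -109.3]
contact_force: [-12.2, 3.6, 10.5]
gripper_width: 0.0092
gripper_force: 15.0
```

>>> send_rows --steps '[{"dp": [0,0,0],"roll": 0,"jaw": 5},{"dp": [0,0,0],"roll": 0,"jaw": 5},{"dp": [0,0,0],"roll": 0,"jaw": 5}]'

```text
time_s: 11.32
tcp_pos: [0.506, -0.0733, 0.2163]
eef_rot: [179.9, 0.0, -109.3]
contact_force: [-11.3, 2.7, 12.1]
gripper_width: 0.0094
gripper_force: 15.0
```

```bash
python3 look.py 4 side scene; python3 -c "
import cv2,numpy as np
a=cv2.imread('pics/side_4.png')[150:410,225:485]
b=cv2.imread('pics/scene_4.png')[60:320,190:450]
cv2.imwrite('pics/crop4.png',cv2.resize(cv2.convertScaleAbs(np.hstack([a,b]),alpha=1.4),(800,400),interpolation=cv2.INTER_CUBIC))"
```

```text
side cam at [ 0.214 -0.299  0.546] fwd [ 0.59  0.45 -0.67]
scene cam at [0.85  0.51  0.848] fwd [-0.25 -0.51 -0.82]
```

View pics/crop4.png

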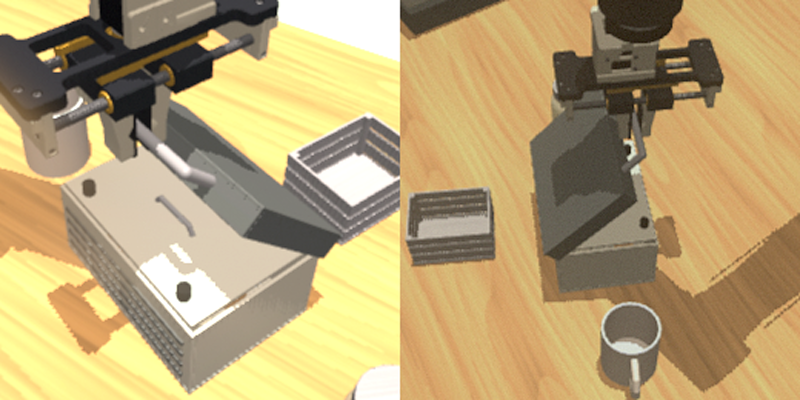

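The outer lid is up and held, and the inner lid lies shut with its front-right corner at about (190,325) in the left half. The bystanders are where they stood. I'll check the inner lid's height before handing in.

```bash
python3 -c "
from geo import *
S=load('side_4');k=260/400
yaw=np.radians(-19);X=np.array([np.cos(yaw),np.sin(yaw),0]);Y=np.array([-X[1],X[0],0]);h=np.array([.6212,-.1107,.09])
for p,o in(((190,322),-.095),((190,330),-.095),((66,183),.095)):
  q=plane(S,(225+p[0]*k-.2,150+p[1]*k-.2),Y,Y@h+o)-h;print((q@X).round(4),q[2].round(4))
from plant import r
s=r.get_state();print(s['tcp_pos'],s['qd'].round(2),s['gripper_force'],s['time_s'])
a=cv2.imread('pics/side_4.png')[320:400,260:440]; cv2.imwrite('pics/crop5.png',cv2.resize(a,(800,356),interpolation=cv2.INTER_CUBIC))
"
```

```text
-0.1382 0.0105
-0.1378 -0.0009
-0.1371 0.0026
[ 0.50595617 -0.07324689  0.21631112] [ 0.04 -0.02 -0.13  0.04  0.09 -0.05] 15.009296536445618 11.425
```

View pics/crop5.png

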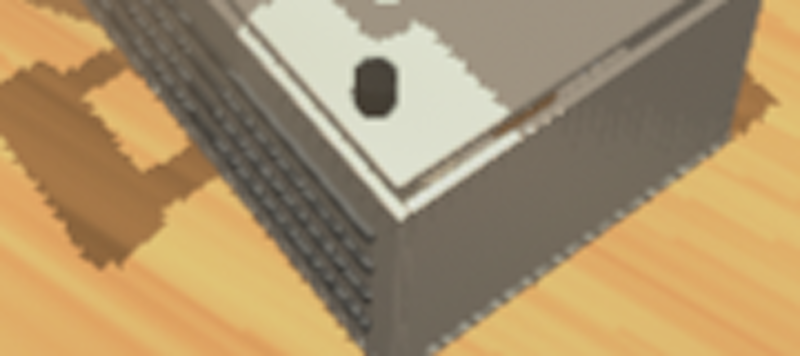

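The inner lid's front-right top corner at (400,190) works out to about 3 mm above the hinge line and lies parallel to the rim, so it is shut. The outer lid is at about 0.77 rad and still held.

```bash
python3 -c "
from plant import r
print(r.close_job())"
```

```text
the job is handed in; nothing more can be done
None
```

I lowered both lids shut, then raised the outer lid alone and handed the job in with it still held by its bar at about 0.77 rad (44°); the inner lid measured shut and the mug, jar and basket looked unmoved, but the hand-in call returned no verdict.

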